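Clamp the phone stand on the bunk-side crate with the ratchet lever

TASK

Stand the phone stand upright in the open mouth of the ratchet clamp on the crate, its base on the clamp's plate between the jaw and the end stop. Work the ratchet lever back and forth until the jaw grips the base firmly without crushing it, then swing the lever back to its return stop and let go. Leave the other things on the crate where they are, and move the jaw only with the lever.

Things in the scene. Friction and masses are not known exactly. Their poses are not given: they have to be found in the camera images.
- stand_mid (a point): centre, 50 mm above the underside, of the loose black plastic phone stand, 0.25 kg: base 80 (x) x 60 (y) x 18 mm high; centred on it an upright plate 10 mm thick (x), 44 mm wide (y), top at 100 mm; low lip along the base's -x edge. z up. Best grasped near the plate's top across its 10 mm (along x). The clamp grips the base across its 60 mm (y)
- stand: the same phone stand; origin at the centre of its underside, axes as for stand_mid
- clamp: dark steel ratchet clamp fixed on the crate's flat top; origin on the axis of its ratchet wheel (24 teeth, 68 mm across), at the underside of its 8 mm thick plate, z up. The open mouth is on its +y side, between jaw plate (faces +y) and end stop (faces -y): the stand's centre belongs at x = +35 mm, its base on the plate (8 mm above this origin), its y axis along the clamp's y
- wheel_top (a point): top of the ratchet wheel's axle. A lever stroke with growing lever value turns the wheel; one notch (15 degrees) drives the jaw 2.6 mm in +y. On the return stroke the lever's plunger clicks over the teeth and a second plunger holds the wheel, so when the lever is eased off the jaw falls back to the last notch passed (up to one notch). One full stroke gives 3 to 4 notches
- jaw: moving jaw plate 80 (x) x 8 (y) x 24 mm high, axes as the clamp, origin at its centre, gripping face 4 mm to +y (at first 81 mm from the wheel's axis). When it meets resistance it yields at 4 to 6 N over a free play of 0.5 to 12.5 mm, unknown, then on stiff springs (12 N/mm): some 29 N a notch. 24 to 72 N left on the stand is a firm grip; above 90 N the plastic cracks
- fence: fixed end stop of the clamp, block 80 (x) x 14 (y) x 30 mm high standing on the plate; origin at the bottom centre of the face that looks to the jaw (-y)
- lever_handle (a point): middle of the lever's upright round black handle, 16 mm diameter, from 22 mm below this point (lever arm) to 22 mm above, 66 mm over the clamp's underside; runs on a circle of 90 mm radius about the wheel's axis. Squeeze on the stand is about 9 times the push along this circle (held still; swinging adds up to 1 N of drag): easing off after a peak push of about 7 N leaves a firm grip
- lever (a joint): angle of the ratchet lever in rad, -0.6 (return stop) to +0.6 (end of the working stroke); at 0 the handle lies on the -x side of the wheel's axis; growing values turn it anticlockwise seen from above, which is the working stroke. It stays where it is left, with slight drag
- pill_organiser: loose clear plastic pill organiser with seven flip lids, 150 x 36 x 25 mm, long along x; origin at the centre of its underside. Leave alone
- egg_cup: loose white ceramic egg cup, 48 mm across, 62 mm high; origin at the centre of its underside. Leave alone
- shoehorn: loose short aluminium shoehorn lying flat, 150 mm long (y) x 40 mm wide, 8 mm high; origin at the centre of its underside. Leave alone
There are look-alikes about, which are no part of the job. Of the things shaped like the stand, the black one is meant.

How it is judged:
On the way, in this order (a step that is already met when the one before it is completed fails the run):
1. the phone stand stands in the clamp's mouth on the plate and is let go (x of stand in the frame of clamp between 0.015 and 0.055 m and y of stand in the frame of clamp above 0.107 m and y of stand in the frame of fence below -0.027 m and z of stand in the frame of clamp below 0.011 m and angle between stand's own z axis and vertical below 0.06 rad and contact force between the fingers and stand below 0.1 N), for 0.2 s.
2. the jaw squeezes the stand against the end stop with more than 24 N while the robot does not touch the stand (contact force between stand and fence above 24 N and contact force between the fingers and stand below 0.1 N), for 0.1 s.
At the end, for the whole second after the job is handed in: The phone stand stands still and upright (within 3.5 degrees) on the clamp's plate, within 20 mm of the middle of the jaw, square to the jaw (within 3.5 degrees), held between jaw and end stop by 24 to 72 N; the lever is swung back to its return stop (below -0.45 rad) (contact force between stand and fence between 24 and 72 N and contact force between stand and jaw between 24 and 72 N and x of stand in the frame of clamp between 0.015 and 0.055 m and z of stand in the frame of clamp below 0.011 m and angle between stand's own z axis and vertical below 0.06 rad and angle between the y axis of stand and the y axis of clamp, either way round below 0.06 rad and value of joint lever below -0.45 rad and linear speed of stand below 0.01 m/s); the robot touches nothing.
It fails at once if the stand is crushed (squeezed with more than 90 N) (contact force between stand and fence above 90 N or contact force between stand and jaw above 90 N).
It fails at once if the jaw is pushed by the robot directly (more than 8 N) (contact force between the fingers and jaw above 8 N).
It fails at once if the pill organiser, egg cup or shoehorn is moved by more than 25 mm (distance of any of pill_organiser, egg_cup, shoehorn from where it was at the start of the episode above 0.025 m).
It also fails if it takes over 72 s, if anything falls off the work surface, if the arm or the gripper's body presses on something with over 40 N, if the wrist force passes 120 N, or if a joint passes its speed limit or range.

ROBOT

A 6-joint arm with a two-finger parallel gripper is mounted at the origin on the work surface. World frame = base frame: x ahead of the robot, y to its left, z up, the work surface at z = 0. Lengths are in m, angles in rad, forces in N, time in s.
With the tool pointing down it reaches from about 0.3 to 0.775 m from the base axis. Payload 14.6 kg.
Tool frame: the origin (TCP) lies on the centre line of the jaws, within the pads' length; the fingertips stand 19 mm ahead of it and the grasp point (between the pads) is the TCP; y points along the fingers, x is the direction in which the jaws open and shut, and the axes are right-handed (so a half turn about y gives the same grasp; the last joint's range is limited). The gripper opens to 94 mm and grips with 3 to 60 N. Pads are 16 mm wide; open, the fingers measure 119 mm over their backs; the gripper's body (75 mm by 177 mm) begins 78 mm behind the grasp point.
Start: joints at [1.119, 0.3, 1.521, -0, 1.321, -0.067], TCP at [0.206, 0.51, 0.224] pointing down, gripper open.
Joint ranges: [-3.03, 3.03], [-0.79, 2.21], [0.23, 2.52], [-1.04, 4.18], [0, 3.07], [-2.55, 2.55]. Speed limits (rad/s): [2.22, 2.22, 2.57, 3.14, 3.14, 3.14].

INTERFACE

Orientations are given as [roll, pitch, yaw] about the fixed x, y, z axes, in that order (R = Rz(yaw) Ry(pitch) Rx(roll)).
In Python, from station import ctrl, optics gives the robot as it stands.
- The arm moves only by the tool jog_arm, never from a script. Its argument "targets" is a list of rows, each a list of 3 entries, a list of its own where there are three numbers: the finger opening in cm, from 0 to 9.4, then the shift along the tool's x, y, z in cm, then the turn about the tool's y in rad. A call has 1 to 10 rows; each row is the pose to reach, as a shift and turn from the pose commanded when the call began, along the tool's axes at that moment; what a row does not reach only later rows make up. A row lasts 1/10 s, in which the tool goes at most 50 mm and 8.59 degrees, less where a joint would pass 70% of its speed; a pose out of reach is approached as far as the arm can. A call with a gripper value outside its range is refused whole. The fingers move at their own pace and stop on an object; "grip_force" is the grip in N (left out, the last holds). Time passes only in rows, so rows that repeat a pose let the fingers close. It gives the time, the measured TCP pose, the force and the opening at its end, in the units of the state.
- ctrl.get_obs(): the state, without advancing time (a new reading comes with each control period).
- optics.camera(name): name is "side" or "top"; returns a dict with "img" (480x640x3 uint8, red, green, blue), "range_z" (480x640 float32, m along the optical axis (not along the pixel's ray), 0 where there is no reading), "camera_matrix" (3x3 intrinsics, pixels), "world_to_cam" (4x4, takes a point from world to camera coordinates). Camera axes: x right, y up, looking along -z (the intrinsics and any distortion apply to the point x, -y, -z); pixel columns grow to the right and rows downward; lengths in m; the calibration is good to about 2 mm. A picture is of the moment at which its call begins.
- ctrl.hand_in(): hands the job in, once; it reports no verdict.
The state is a dict: "time_s": time; "qpos": joint angles; "joint_vel": joint speeds; "tau": joint torques, N m; "ee_pos": TCP position; "eef_rot": TCP orientation; "force": force on the tool from outside, world axes, zero at the start; "moment": the same for the moment, N m; "grip_width": finger opening in m.
Only numpy, scipy, OpenCV 4.12 (cv2) and the standard library are available. Lean on these libraries where they do the work, as an engineer would, in place of code of your own. Each camera call takes 0.05 s, during which the arm holds its last target. There are 200 camera calls.

## Working session

There is one attempt and no reset: what is moved stays moved. The work goes in short steps, Python scripts to look and compute and a tool call to move; the robot and the scene stay as the last step left them, time stands still between calls to the robot, and variables do not carry over. Pictures are saved under pics/ and viewed, about 8 in all and at most 12, crops included, and the job is handed in when it is done.

Besides the shell and the picture viewer there is one more tool, called after "Request:" as name(argument=value, ...), one argument or row to a line, values as JSON. jog_arm: Moves the arm, as the interface text tells. Its arguments: {"type":"object","properties":{"targets":{"type":"array","items":{"type":"array"}},"grip_force":{"type":"number"}},"required":["targets"]}

```bash
ls; mkdir -p pics; cat > h.py <<'E'
import numpy as np, cv2, time
from station import ctrl, optics
def shot(n):
    c=optics.camera(n); return c
def cloud(c):
    K=c["camera_matrix"];T=np.linalg.inv(c["world_to_cam"]);z=c["range_z"]
    v,u=np.mgrid[0:480,0:640]
    p=np.stack([(u-K[0,2])/K[0,0]*z,-(v-K[1,2])/K[1,1]*z,-z],-1)
    w=p@T[:3,:3].T+T[:3,3]; w[z==0]=np.nan; return w
def px(c,P):
    q=c["world_to_cam"]@np.r_[P,1];K=c["camera_matrix"]
    return K[0,0]*q[0]/-q[2]+K[0,2],K[1,1]*-q[1]/-q[2]+K[1,2]
E
python3 - <<'E'
from h import *
for n in("top","side"):
    c=shot(n); cv2.imwrite(f"pics/{n}0.png",c["img"][...,::-1]); np.savez(f"{n}0.npz",**c)
    print(n,c["camera_matrix"],c["world_to_cam"],[k for k in c])
print(ctrl.get_obs())
E
```

```text
pics
top [[467.51743416   0.         314.23192259]
 [  0.         467.51743416 237.09931213]
 [  0.           0.           1.        ]] [[ 0.02970977 -0.99955115 -0.00385152  0.06357201]
 [ 0.99721435  0.02937613  0.06856083 -0.54899989]
 [-0.06841692 -0.00587772  0.9976395  -1.01060509]
 [ 0.          0.          0.          1.        ]] ['img', 'range_z', 'camera_matrix', 'world_to_cam']
side [[574.52789818   0.         319.53120521]
 [  0.         574.52789818 236.27140572]
 [  0.           0.           1.        ]] [[-0.99628947 -0.08600142 -0.00332327  0.56152433]
 [ 0.0647132  -0.77401346  0.62985345 -0.06296834]
 [-0.05674055  0.6273013   0.77670689 -1.22556034]
 [ 0.          0.          0.          1.        ]] ['img', 'range_z', 'camera_matrix', 'world_to_cam']
{'time_s': 0.1, 'qpos': array([ 1.11936522e+00,  3.00441138e-01,  1.52150167e+00, -2.02512523e-05,
        1.32071906e+00, -6.66294413e-02]), 'joint_vel': array([-3.37766672e-04, -1.94003208e-03, -1.50123983e-03,  7.00371187e-04,
        6.30860655e-04,  8.23770965e-05]), 'tau': array([-4.51261394e-04, -5.32649696e+01, -3.53285372e+01,  7.09011080e-02,
        2.35970237e-02, -5.02323883e-05]), 'ee_pos': array([0.20638495, 0.50957762, 0.22393635]), 'eef_rot': array([-1.57074471e+00,  1.06815156e-03,  1.18599971e+00]), 'force': array([-0.23716293,  0.39104584, -0.08248593]), 'moment': array([-0.03507249,  0.00579919, -0.00255861]), 'grip_width': 0.09391435797799312}
```

View pics/top0.png

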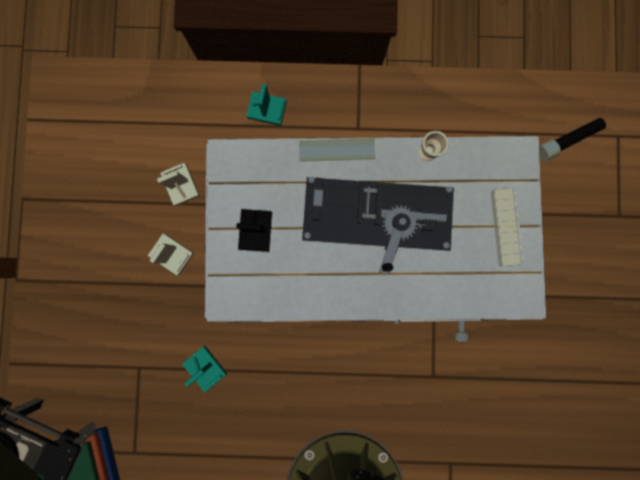

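View pics/side0.png

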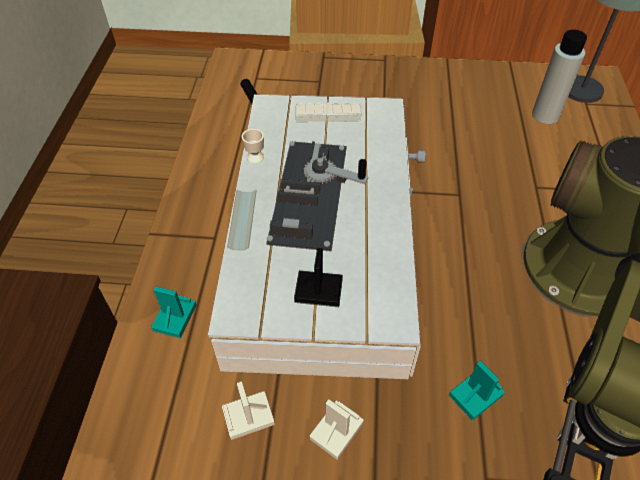

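Candidates by shape (top view): black (255,229), teal (265,105) and (205,368), cream (178,182) and (170,253). I choose the black one on the crate. Next I measure it and check it in a close crop.

```bash
python3 - <<'E'
from h import *
C={n:dict(np.load(f"{n}0.npz")) for n in("top","side")}
W={n:cloud(C[n]) for n in C}
t=C["top"];w=W["top"]
cr=w[280:310,230:520].reshape(-1,3); print("crate z",np.nanmedian(cr[:,2]))
zc=np.nanmedian(cr[:,2])
ws=W["side"]; print("side crate z",np.nanmedian(ws[310:330,230:400,2]))
def rep(name,m):
    for n in C:
        pass
# plate of clamp: dark in top, rows 170-255, cols 300-460, z approx zc+8mm
for n in C:
    w=W[n];g=C[n]["img"].max(2)
    # clamp plate
    x,y,z=w[...,0],w[...,1],w[...,2]-zc
    reg=(g<90)&(abs(z-.008)<.006)
    reg=cv2.morphologyEx(reg.astype(np.uint8),cv2.MORPH_OPEN,np.ones((3,3)))
    k,l,s,_=cv2.connectedComponentsWithStats(reg)
    for i in range(1,k):
        if s[i,4]>150: print(n,"comp",s[i],cv2.minAreaRect((w[l==i][:,:2]*1000).astype(np.float32)),np.nanmedian(z[l==i]))
    # black stand
    reg=(g<60)&(abs(z-.018)<.005)&(y>.13)
    if reg.any():
        P=w[reg][:,:2].astype(np.float32)*1000; print(n,"base",cv2.minAreaRect(P),np.median(z[reg]),len(P))
    reg=(g<80)&(z>.03)&(z<.11)&(y>.1)&(y<.3)&(x>.4)&(x<.7)
    P=w[reg]*1000
    if len(P): print(n,"plate",cv2.minAreaRect(P[:,:2].astype(np.float32)),P[:,2].max()-zc*1000,P.min(0),P.max(0),len(P))
    # heights over clamp
    print(n,"z range clamp", np.nanpercentile(z[(g<120)&(abs(x-.5)<.2)&(abs(y+.0)<.3)],[1,50,99]))
a=cv2.resize(C["top"]["img"][160:285,225:465,::-1],None,fx=3.3,fy=3.3,interpolation=2)
b=cv2.resize(C["side"]["img"][130:320,220:400,::-1],None,fx=3.1,fy=3.1,interpolation=2)
cv2.imwrite("pics/c1.png",a);cv2.imwrite("pics/c2.png",b)
E
```

```text
crate z 0.12944316064856598
side crate z 0.12986421283823069
top comp [ 303  179   87   67 3651] ((591.1716918945312, 15.873062133789062), (169.59683227539062, 124.30077362060547), 87.59954833984375) 0.008073065828739567
top comp [ 382  183   71   67 2645] ((585.8001098632812, -119.37408447265625), (138.1772918701172, 124.2939224243164), 87.78363800048828) 0.0081861359314237
top base ((548.7759399414062, 194.5552215576172), (59.169918060302734, 78.3011474609375), 87.62415313720703) 0.017891967655483954 908
top plate ((543.1229248046875, 194.7950439453125), (44.189090728759766, 62.463600158691406), 88.08952331542969) 103.02958928591264 [511.47931721 172.64147451 159.44341959] [574.25004537 216.73555813 232.47274993] 259
top z range clamp [-0.13362948  0.00605459  0.08632397]
side comp [283 142  28  39 787] ((623.3099365234375, -128.08245849609375), (50.24281692504883, 120.13914489746094), 0.580328643321991) 0.008424023533302294
side comp [321 144  24  24 318] ((541.1253051757812, -154.71395874023438), (42.715782165527344, 85.86286163330078), 25.867122650146484) 0.00833849826995936
side comp [ 267  179   74   71 2563] ((590.4169311523438, 12.409286499023438), (187.2480010986328, 124.20996856689453), 87.68250274658203) 0.008429724794215443
side comp [571 230  45  27 209] ((43.164146423339844, 55.072845458984375), (18.600732803344727, 90.13563537597656), 52.80424880981445) 0.0082573804516487
side base ((548.0663452148438, 198.21630859375), (62.77070236206055, 78.83950805664062), 87.76038360595703) 0.01834269476937045 979
side plate ((542.3865966796875, 199.21710205078125), (45.76382064819336, 63.294029235839844), 82.34683990478516) 103.35495574509576 [511.54083398 175.29122164 159.51582189] [574.68570988 221.74386756 232.79811639] 391
side z range clamp [-0.13081485  0.01024995  0.09955528]
```

View pics/c1.png

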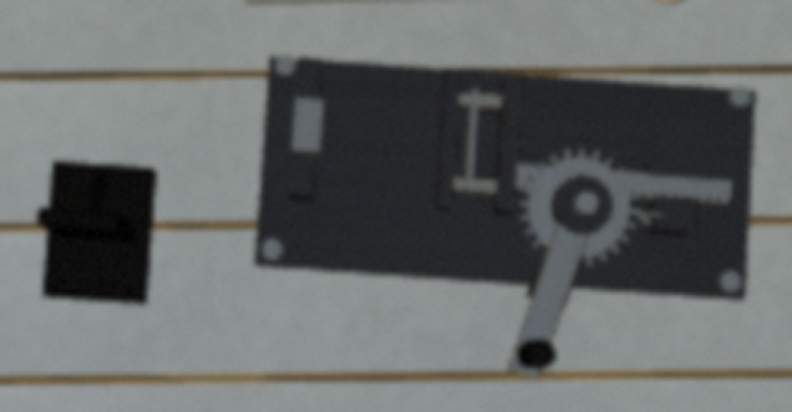

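View pics/c2.png

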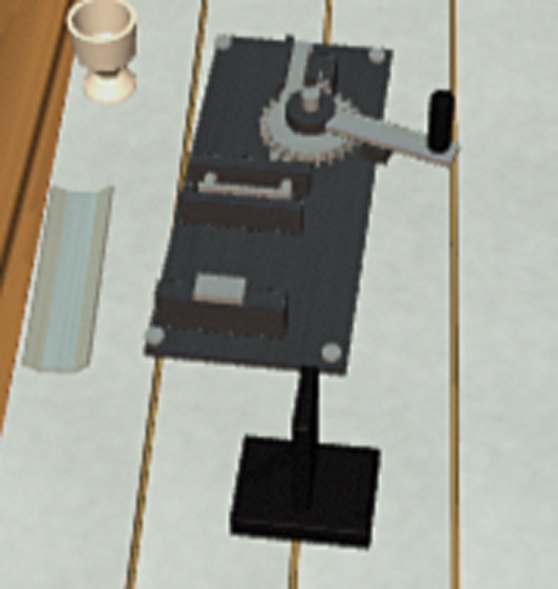

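```bash
python3 - <<'E'
from h import *
C={n:dict(np.load(f"{n}0.npz")) for n in("top","side")}
W={n:cloud(C[n]) for n in C}; zc=.1295
np.set_printoptions(precision=1,suppress=True)
for n in C:
    w=W[n].copy(); w[...,2]-=zc; w*=1000; g=C[n]["img"].max(2)
    x,y,z=w[...,0],w[...,1],w[...,2]
    for a in range(25,105,10):
        m=(g<80)&(z>a)&(z<a+10)&(y>150)&(y<250)&(x>480)&(x<620)
        if m.sum(): print(n,"stand z",a,m.sum(),np.percentile(x[m],[0,10,50,90,100]),np.percentile(y[m],[0,50,100]))
    reg=((g<90)&(z>2)&(z<60)&(x>500)&(x<680)&(y<110)&(y>-220)).astype(np.uint8)
    m=reg.astype(bool)&(abs(z-8)<3)
    print(n,"clampplate",cv2.minAreaRect(w[m][:,:2].astype(np.float32)))
    for nm,ym,zm in(("fence",(50,110),(32,42)),("jaw",(-60,45),(28,40)),("axle",(-150,-60),(40,90))):
        m=(z>zm[0])&(z<zm[1])&(y>ym[0])&(y<ym[1])&(x>490)&(x<680)
        if m.sum()>3: print(n,nm,m.sum(),cv2.minAreaRect(w[m][:,:2].astype(np.float32)),np.percentile(z[m],[5,50,95]),np.median(w[m],0))
    m=(g<60)&(z>50)&(y<-20)&(y>-160)&(x>430)&(x<545)
    if m.any(): print(n,"handle",m.sum(),np.percentile(w[m],[2,50,98],axis=0).ravel())
E
```

```text
top stand z 25 98 [511.2 511.8 515.  571.  576.7] [172.7 194.7 218.1]
top stand z 35 30 [542.8 543.  561.3 567.9 569.8] [173.6 193.  214.6]
top stand z 45 13 [542.5 542.6 543.6 549.6 559.1] [172.6 178.4 206.4]
top stand z 55 8 [542.9 542.9 543.3 544.1 545.3] [173.  190.6 199.7]
top stand z 65 16 [542.4 542.5 543.6 547.8 550.6] [172.7 182.5 212.8]
top stand z 75 14 [543.  543.1 543.3 548.8 550.7] [172.7 189.5 213.5]
top stand z 85 13 [542.5 542.7 543.3 543.7 544.5] [173.1 182.7 210.8]
top stand z 95 144 [543.3 544.  548.2 552.  553.6] [172.8 194.4 216.7]
top clampplate ((588.40869140625, -43.81901550292969), (289.1507263183594, 125.02049255371094), 87.74989318847656)
top fence 208 ((610.0272216796875, 74.18074798583984), (15.681694030761719, 78.94483947753906), 87.69292449951172) [35.7 38.2 41.2] [600.1  75.   38.2]
top jaw 530 ((574.2244873046875, -31.367462158203125), (146.05703735351562, 57.10907745361328), 0.017232174053788185) [29.2 32.6 36.3] [599.7 -39.   32.6]
top axle 532 ((538.2070922851562, -77.4168701171875), (32.40362548828125, 94.8570327758789), 79.50138092041016) [42.  
[... 608 characters left out ...]
d z 95 138 [543.  544.2 548.1 552.  553.5] [175.3 199.6 220.2]
side clampplate ((588.609375, -40.53776550292969), (293.2052917480469, 124.94502258300781), 87.7114486694336)
side fence 260 ((610.818115234375, 78.1656265258789), (20.567232131958008, 80.02896881103516), 87.94412994384766) [32.7 37.8 41.1] [609.6  82.4  37.8]
side jaw 575 ((569.293212890625, -27.489246368408203), (155.71568298339844, 64.73217010498047), 0.7603659629821777) [28.7 32.4 36.4] [594.2 -34.8  32.4]
side axle 337 ((538.7946166992188, -77.91018676757812), (35.381893157958984, 93.88375854492188), 87.1690444946289) [41.7 45.6 57.5] [557.7 -71.7  45.6]
side handle 132 [477.1 -56.5  52.1 484.2 -47.   73.3 490.8 -43.4  90. ]
```

```bash
python3 - <<'E'
from h import *
C={n:dict(np.load(f"{n}0.npz")) for n in("top","side")}
zc=.1295; a=-.0395; e=np.array([[np.cos(a),np.sin(a)],[-np.sin(a),np.cos(a)]])
np.set_printoptions(precision=1,suppress=True,linewidth=160)
for n in C:
    w=cloud(C[n]).copy(); w[...,2]-=zc; w*=1000; img=C[n]["img"]
    x,y,z=w[...,0],w[...,1],w[...,2]
    m=(z>54)&(z<80)&(abs(x-575)<25)&(abs(y+77)<25)
    ax=w[m]; print(n,"axle",m.sum(),np.median(ax,0),ax.min(0),ax.max(0), (ax.min(0)+ax.max(0))/2)
    m=(z>30)&(z<48)&(np.hypot(x-574,y+77)<40)&(x>575-34)&(img.max(2)>90)
    (cx,cy),r=cv2.minEnclosingCircle(w[m&(y>-110)][:,:2].astype(np.float32)); print("wheel circ",cx,cy,r)
    p=np.stack([x-574,y+77],-1)@e.T
    b=(abs(p[...,0]-20)<12)
    for y0 in range(50,180,3):
        m=b&(p[...,1]>=y0)&(p[...,1]<y0+3)
        if m.any(): print(y0,np.percentile(z[m],[5,50,95]),end="; ")
    print()
    # jaw and fence x extents
    for nm,lo,hi in(("jaw",66,88),("fence",140,170)):
        m=(p[...,1]>lo)&(p[...,1]<hi)&(z>26)&(abs(p[...,0]-35)<60)
        print(nm,p[m].min(0),p[m].max(0))
E
```

```text
top axle 32 [569.  -83.   58.3] [564.2 -87.7  54.4] [573.6 -78.2  61. ] [568.9 -82.9  57.7]
wheel circ 570.2156372070312 -82.63462829589844 31.57948112487793
50 [ 4.5  7.6 14.7]; 53 [28.2 29.4 32. ]; 56 [ 6.6 27.4 32.2]; 59 [ 5.4  7.5 12.5]; 62 [ 5.   8.8 24.5]; 65 [31.3 33.5 36.6]; 68 [32.4 33.9 36.9]; 71 [30.1 33.9 36.8]; 74 [ 6.4  9.3 33.8]; 77 [ 5.6  8.4 10.9]; 80 [ 6.7  8.4 10.3]; 83 [ 5.3  7.9 10.5]; 86 [ 5.3  8.2 10.1]; 89 [ 5.7  7.8 10. ]; 92 [4.8 7.7 9.4]; 95 [6.7 8.  9.7]; 98 [ 5.1  8.2 10.4]; 101 [ 6.4  8.  11.6]; 104 [5.6 8.1 9.6]; 107 [ 5.9  8.2 10.5]; 110 [ 5.8  8.4 10.9]; 113 [5.4 8.1 9. ]; 116 [6.  7.7 9.4]; 119 [ 5.9  7.8 10.4]; 122 [ 5.6  7.3 10.8]; 125 [ 6.7  8.4 10.5]; 128 [5.3 6.9 9.1]; 131 [ 6.2  7.8 10.5]; 134 [ 6.1  8.9 11.2]; 137 [ 5.8  8.7 11.4]; 140 [ 6.1  7.9 10.6]; 143 [ 6.8  8.5 44.3]; 146 [37.6 43.1 46.1]; 149 [37.4 41.8 45.8]; 152 [36.9 42.1 44.9]; 155 [38.1 42.6 45.9]; 158 [26.9 41.6 46.4]; 161 [ 5.1  8.1 10.1]; 164 [ 5.8  7.8 10.7]; 167 [ 5.6  7.6 10.3]; 170 [ 6.   8.4 11.1]; 173 [ 6.7  8.1 10.3]; 176 [0.2 7.5 9.9]; 179 [-2.1 -0.4  1.9]; 
jaw [-8.7 6
[... 344 characters left out ...]
 20.7 35.6]; 80 [ 5.2  8.3 28.5]; 83 [ 5.1  8.5 10.3]; 86 [ 6.5  8.4 10.9]; 89 [ 6.4  8.7 10.4]; 92 [ 7.3  8.5 10. ]; 95 [ 6.8  8.4 10.7]; 98 [ 5.6  7.7 10.8]; 101 [ 5.5  8.1 10.1]; 104 [ 7.7  8.9 11.2]; 107 [ 6.6  8.4 11.2]; 110 [ 6.2  8.5 12. ]; 113 [ 6.6  8.7 10. ]; 116 [ 6.8  8.5 10.9]; 119 [ 7.5  8.9 10.8]; 122 [8.1 9.4 9.7]; 125 [9.8 9.8 9.8]; 143 [42.2 42.2 42.2]; 146 [36.9 42.4 44.3]; 149 [37.7 43.6 45.8]; 152 [37.6 43.7 46.2]; 155 [37.7 43.9 45.5]; 158 [14.9 39.4 46.1]; 161 [ 7.9 27.5 44.8]; 164 [ 6.  16.1 43.3]; 167 [ 7.   8.6 10. ]; 170 [ 6.3  7.7 10.2]; 173 [ 6.5  8.7 10.2]; 176 [ 3.7  8.1 10. ]; 179 [-1.7  4.9  9.6]; 
jaw [-9.  66.9] [70.3 82.2]
fence [ -9.3 145.3] [ 70.7 166.8]
```

Request:
jog_arm(
  targets=[
    [9.4,[0,-6.6,0],0.1],
    [9.4,[-16.3,-6.6,-43.5],1.226],
    [9.4,[-16.3,-6.6,-43.5],1.226],
    [9.4,[-16.3,-6.6,-43.5],1.226],
    [9.4,[-16.3,-6.6,-43.5],1.226],
    [9.4,[-16.3,-6.6,-43.5],1.226],
    [9.4,[-16.3,-6.6,-43.5],1.226],
    [9.4,[-16.3,-6.6,-43.5],1.226],
    [9.4,[-16.3,-6.6,-43.5],1.226],
    [9.4,[-16.3,-6.6,-43.5],1.226],
  ],
)

```text
time_s: 1.1
ee_pos: [0.5387, 0.2037, 0.2898]
eef_rot: [-1.571, 0.0, -0.043]
force: [0.1, 1.3, -0.2]
grip_width: 0.0937
```

Request:
jog_arm(
  targets=[
    [5,[0,0,0],0],
    [5,[0,0,0],0],
  ],
)

```text
time_s: 1.3
ee_pos: [0.5378, 0.2048, 0.2892]
eef_rot: [-1.571, 0.001, -0.042]
force: [0.2, -0.8, 0.1]
grip_width: 0.0814
```

```bash
python3 - <<'E'
from h import *
o=ctrl.get_obs();print(o["time_s"],o["ee_pos"],o["eef_rot"],o["force"],o["grip_width"])
a=shot("top")["img"];b=shot("side");np.savez("side1.npz",**b)
print(px(b,o["ee_pos"]))
cv2.imwrite("pics/p5.png",np.hstack([a[100:340,180:500],b["img"][100:340,180:500]])[...,::-1])
E
```

```text
1.3 [0.53777427 0.20479063 0.28922126] [-1.57109760e+00  1.26048139e-03 -4.17114988e-02] [ 0.15116529 -0.84962845  0.11785683] 0.0814126562466312
(np.float64(324.0945289310562), np.float64(239.14155930647905))
```

View pics/p5.png

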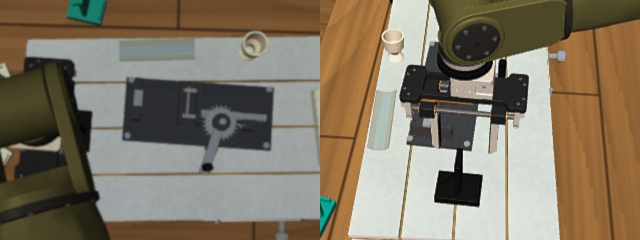

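```bash
python3 - <<'E'
from h import *
np.set_printoptions(precision=1,suppress=True)
c=dict(np.load("side1.npz"));w=cloud(c)*1000
x,y,z=w[...,0],w[...,1],w[...,2]
for s,m0 in(("L",(x>540)),("R",(x<536))):
  for a in(265,272,280,290,300):
    m=m0&(z>a)&(z<a+8)&(abs(y-205)<60)&(abs(x-538)<75)
    if m.sum()>2: print(s,a,m.sum(),np.percentile(x[m],[2,50,98]),np.percentile(y[m],[2,50,98]),z[m].min())
E
```

```text
L 265 3 [576.2 577.2 580.4] [207.  211.4 212. ] 270.4871501319997
L 272 19 [576.1 578.7 585.8] [205.2 212.5 215.2] 272.84608159842696
L 280 31 [576.1 581.4 587.8] [202.9 212.9 215.2] 280.183961146971
L 290 30 [576.1 581.  587.5] [200.  212.6 214.9] 290.2468493391317
L 300 34 [575.9 579.9 588.3] [198.2 212.5 215. ] 300.2058934887811
R 265 3 [497.4 499.  499.1] [213.5 213.6 215.9] 268.98689318379445
R 272 12 [487.8 495.1 497.5] [211.3 216.7 218.4] 273.21991103857954
R 280 25 [488.3 493.  497.9] [215.2 217.  218.8] 280.40227500094085
R 290 25 [486.8 492.1 498.3] [207.1 216.4 218.1] 290.28662494498434
R 300 28 [487.1 492.3 498.8] [210.3 215.7 218.3] 300.0947099493968
```

Request:
jog_arm(
  targets=[
    [5,[1.15,2,-0.8],0],
    [5,[1.15,5,-0.8],0],
    [5,[1.15,7.7,-0.8],0],
    [5,[1.15,7.7,-0.8],0],
    [5,[1.15,7.7,-0.8],0],
  ],
  grip_force=20,
)

```text
time_s: 1.9
ee_pos: [0.5484, 0.1979, 0.214]
eef_rot: [-1.571, -0.0, -0.039]
force: [0.2, 0.6, 1.0]
grip_width: 0.05
```

Request:
jog_arm(
  targets=[
    [0.5,[0,0,0],0],
    [0.5,[0,0,0],0],
    [0.5,[0,0,0],0],
    [0.5,[0,0,0],0],
    [0.5,[0,0,0],0],
    [0.5,[0,0,0],0],
    [0.5,[0,0,0],0],
    [0.5,[0,0,0],0],
  ],
)

```text
time_s: 2.7
ee_pos: [0.5487, 0.1969, 0.2128]
eef_rot: [-1.571, 0.0, -0.04]
force: [-0.7, -0.7, 0.0]
grip_width: 0.0099
```

Request:
jog_arm(
  targets=[
    [0.5,[0,-2,0],0],
    [0.5,[0,-4.5,0],0],
    [0.5,[0,-7,0],0],
    [0.5,[0.8,-7.5,-2],0],
    [0.5,[2,-7.5,-5],0],
    [0.5,[3.3,-7.5,-8],0],
    [0.5,[4.6,-7.5,-11],0],
    [0.5,[5.8,-7.5,-14],0],
    [0.5,[6.64,-7.5,-16.05],0],
    [0.5,[6.64,-7.5,-16.05],0],
  ],
)

```text
time_s: 3.7
ee_pos: [0.6091, 0.0315, 0.2872]
eef_rot: [-1.571, 0.001, -0.043]
force: [0.3, 0.9, -1.8]
grip_width: 0.0094
```

Request:
jog_arm(
  targets=[
    [0.5,[0,0,0],0],
    [0.5,[0,0,0],0],
    [0.5,[0,0,0],0],
  ],
)

```text
time_s: 4.0
ee_pos: [0.6084, 0.0349, 0.288]
eef_rot: [-1.571, -0.0, -0.039]
force: [0.2, 0.1, -2.1]
grip_width: 0.0096
```

```bash
python3 - <<'E'
from h import *
np.set_printoptions(precision=4,suppress=True)
o=ctrl.get_obs();print(o["time_s"],o["ee_pos"],o["eef_rot"],o["force"],o["grip_width"])
a=shot("top");b=shot("side");np.savez("side2.npz",**b);np.savez("top2.npz",**a)
w=cloud(b)*1000;g=b["img"].max(2)
m=(g<60)&(w[...,2]>190)&(w[...,2]<230)&(abs(w[...,1]-35)<60)&(abs(w[...,0]-608)<60)
print(m.sum(),np.percentile(w[m],[2,50,98],axis=0))
cv2.imwrite("pics/p6.png",cv2.resize(np.hstack([a["img"][100:340,270:500],b["img"][100:340,220:450]])[...,::-1],None,fx=1.7,fy=1.7))
E
```

```text
4.0 [0.6084 0.0349 0.288 ] [-1.5707 -0.     -0.0388] [ 0.1676  0.1249 -2.1382] 0.009640848994405263
1012 [[569.2532   7.8525 207.9461]
 [603.3856  50.862  222.3683]
 [646.2662  67.3956 227.4508]]
```

View pics/p6.png

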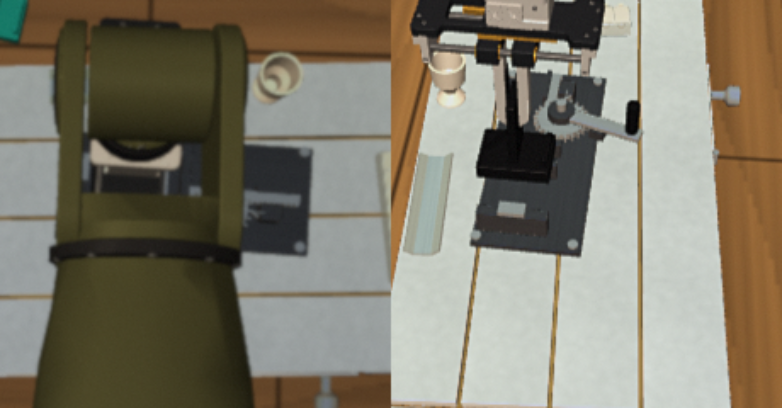

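Request:
jog_arm(
  targets=[
    [0.5,[0,1.5,-0.1],0],
    [0.5,[0,3,-0.1],0],
    [0.5,[0,4.2,-0.1],0],
    [0.5,[0,5.2,-0.1],0],
    [0.5,[0,6,-0.1],0],
    [0.5,[0,6.4,-0.1],0],
    [0.5,[0,6.6,-0.1],0],
    [0.5,[0,6.65,-0.1],0],
    [0.5,[0,6.65,-0.1],0],
  ],
)

```text
time_s: 5.0
ee_pos: [0.6088, 0.0329, 0.2218]
eef_rot: [-1.571, -0.001, -0.04]
force: [0.6, 0.8, -2.4]
grip_width: 0.0101
```

Request:
jog_arm(
  targets=[
    [0.5,[0,0.05,0],0],
    [0.5,[0,0.1,0],0],
    [0.5,[0,0.1,0],0],
  ],
)

```text
time_s: 5.3
ee_pos: [0.6087, 0.033, 0.2209]
eef_rot: [-1.571, -0.001, -0.04]
force: [0.5, -0.4, -0.3]
grip_width: 0.0097
```

Request:
jog_arm(
  targets=[
    [4,[0,0,0],0],
    [4,[0,0,0],0],
    [4,[0,0,0],0],
    [4,[0,0,0],0],
    [4,[0,0,0],0],
    [4,[0,-2,0],0],
    [4,[0,-4,0],0],
    [4,[0,-7,0],0],
    [4,[0,-9,0],0],
    [4,[0,-9,0],0],
  ],
)

```text
time_s: 6.3
ee_pos: [0.6092, 0.033, 0.3134]
eef_rot: [-1.571, -0.005, -0.04]
force: [0.5, -0.3, -0.5]
grip_width: 0.0402
```

```bash
python3 - <<'E'
from h import *
np.set_printoptions(precision=1,suppress=True)
o=ctrl.get_obs();print(o["time_s"],o["ee_pos"]*1000,o["eef_rot"],o["qpos"],o["grip_width"])
b=shot("side");w=cloud(b)*1000;g=b["img"].max(2)
m=(g<60)&(w[...,2]>195)&(w[...,2]<233)&(abs(w[...,1]-35)<60)&(abs(w[...,0]-608)<60)
print(m.sum(),np.percentile(w[m],[2,50,98],axis=0))
m=(g<60)&(w[...,2]>185)&(w[...,2]<230)&(abs(w[...,1]+50)<60)&(abs(w[...,0]-484)<30)
print(m.sum(),np.percentile(w[m],[2,50,98],axis=0))
cv2.imwrite("pics/p7.png",cv2.resize(b["img"][80:300,220:450][...,::-1],None,fx=2.6,fy=2.6))
E
```

```text
6.3 [609.2  33.  313.4] [-1.6 -0.  -0. ] [-0.   0.4  1.2 -0.   1.5  0. ] 0.040197962830236446
129 [[603.4  17.1 195.8]
 [605.8  53.5 215.6]
 [614.2  57.2 232.6]]
114 [[477.1 -57.1 186.1]
 [484.2 -46.9 205.6]
 [490.7 -42.9 219. ]]
```

View pics/p7.png

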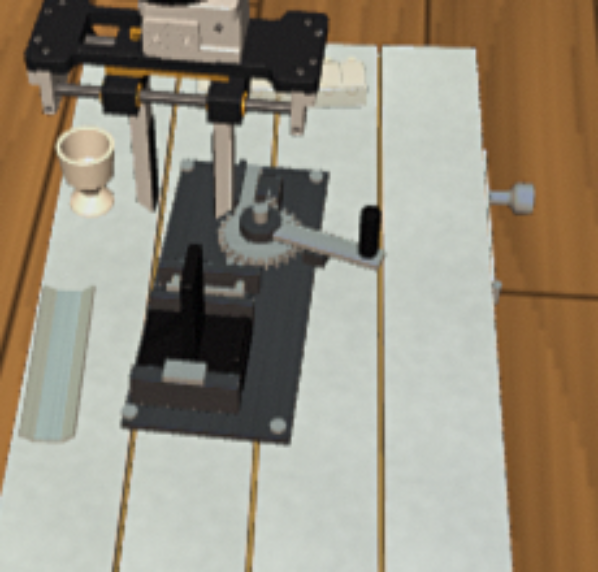

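Request:
jog_arm(
  targets=[
    [4,[-3,0,-2],0.15],
    [4,[-6,0,-4],0.3],
    [4,[-9,0,-6],0.45],
    [4,[-12.1,0,-8.8],0.6],
    [4,[-12.1,0,-8.8],0.75],
    [4,[-12.1,0,-8.8],0.9],
    [4,[-12.1,0,-8.8],1.05],
    [4,[-12.1,0,-8.8],1.2],
    [4,[-12.1,0,-8.8],1.35],
    [4,[-12.1,0,-8.8],1.5],
  ],
)

```text
time_s: 7.35
ee_pos: [0.4838, -0.0501, 0.3089]
eef_rot: [-1.573, 0.0, -1.546]
force: [-0.5, 0.5, 0.1]
grip_width: 0.0402
```

Request:
jog_arm(
  targets=[
    [4,[0,0,0],0.15],
    [4,[0,0,0],0.3],
    [4,[0,0,0],0.38],
    [4,[0,0,0],0.38],
    [4,[0,0,0],0.38],
  ],
)

```text
time_s: 7.85
ee_pos: [0.484, -0.0501, 0.3096]
eef_rot: [-1.572, -0.0, -1.917]
force: [0.5, 0.7, 0.1]
grip_width: 0.0402
```

Request:
jog_arm(
  targets=[
    [4,[0.05,3,0],0],
    [4,[0.05,6,0],0],
    [4,[0.05,9,0],0],
    [4,[0.05,11,0],0],
    [4,[0.05,11,0],0],
    [2.2,[0.05,11,0],0],
    [2.2,[0.05,11,0],0],
    [2.2,[0.05,11,0],0],
    [2.2,[0.05,11,0],0],
    [2.2,[0.05,11,0],0],
  ],
)

```text
time_s: 8.85
ee_pos: [0.4841, -0.0506, 0.2008]
eef_rot: [-1.57, 0.0, -1.92]
force: [-0.3, 0.1, 0.1]
grip_width: 0.0219
```

```bash
cat > path.py <<'E'
# print jog shifts from current handle angle to new lever angles
import sys; from h import *
A=np.array([.5695,-.0807]); a=-.0395
o=ctrl.get_obs(); p=o["ee_pos"][:2]; yaw=o["eef_rot"][2]
if __name__=="__main__":
    q0=np.arctan2(-(p-A)[1],-(p-A)[0])-a
    f=o["force"]
    print("t",o["time_s"],"q",q0.round(3),"r",np.hypot(*(p-A)).round(4),"yaw-target",yaw-(q0+a-np.pi/2),"f",f.round(2),"w",o["grip_width"],"q6",o["qpos"][5])
    ex=np.array([np.cos(yaw),np.sin(yaw)]);ez=np.array([-np.sin(yaw),np.cos(yaw)])
    print("tang f",f[:2]@ex)
    for q in np.array(sys.argv[1:],float):
        t=A-.09*np.array([np.cos(q+a),np.sin(q+a)]); d=(t-p)*100
        print(q,[round(d@ex,2),0,round(d@ez,2)],round(-(q+a-np.pi/2-yaw),3))
E
python3 path.py -.6 -.45 -.3 -.15 0 .15 .3 .45 .6 .63 .66
python3 - <<'E'
from h import *
b=shot("side");cv2.imwrite("pics/p8.png",cv2.resize(b["img"][80:300,220:450][...,::-1],None,fx=2.6,fy=2.6))
E
```

```text
t 8.85 q -0.299 r 0.0905 yaw-target -0.010326470932675802 f [-0.29  0.09  0.05] w 0.021887434834326293 q6 1.7404301205161288
tang f 0.01628145908214411
-0.6 [np.float64(-2.67), 0, np.float64(0.43)] 0.29
-0.45 [np.float64(-1.35), 0, np.float64(0.14)] 0.14
-0.3 [np.float64(-0.01), 0, np.float64(0.05)] -0.01
-0.15 [np.float64(1.34), 0, np.float64(0.16)] -0.16
0.0 [np.float64(2.65), 0, np.float64(0.48)] -0.31
0.15 [np.float64(3.9), 0, np.float64(0.98)] -0.46
0.3 [np.float64(5.06), 0, np.float64(1.67)] -0.61
0.45 [np.float64(6.1), 0, np.float64(2.52)] -0.76
0.6 [np.float64(7.01), 0, np.float64(3.52)] -0.91
0.63 [np.float64(7.17), 0, np.float64(3.74)] -0.94
0.66 [np.float64(7.33), 0, np.float64(3.96)] -0.97
```

View pics/p8.png

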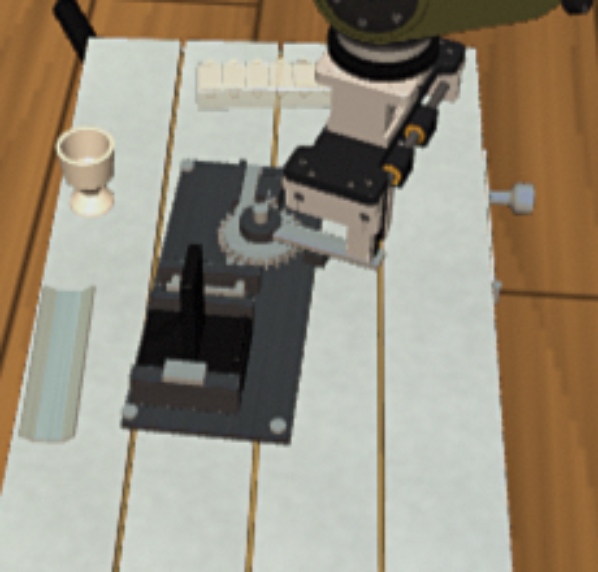

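Request:
jog_arm(
  targets=[
    [2.2,[1.34,0,0.16],-0.16],
    [2.2,[2.65,0,0.48],-0.31],
    [2.2,[3.9,0,0.98],-0.46],
    [2.2,[5.06,0,1.67],-0.61],
    [2.2,[6.1,0,2.52],-0.76],
    [2.2,[7.01,0,3.52],-0.91],
    [2.2,[7.01,0,3.52],-0.91],
    [2.2,[7.01,0,3.52],-0.91],
  ],
)

```text
time_s: 9.7
ee_pos: [0.4929, -0.1283, 0.2003]
eef_rot: [-1.571, 0.0, -1.014]
force: [0.5, 0.2, -0.5]
grip_width: 0.0219
```

```bash
python3 path.py .45 .3 .15 0 -.15 -.3 -.45 -.6 -.62
```

```text
t 9.7 q 0.596 r 0.0902 yaw-target -0.0002671398173592632 f [ 0.48  0.24 -0.45] w 0.021887315830072383 q6 0.6878243184260815
tang f 0.051389108083897156
0.45 [np.float64(-1.31), 0, np.float64(0.11)] 0.146
0.3 [np.float64(-2.63), 0, np.float64(0.41)] 0.296
0.15 [np.float64(-3.88), 0, np.float64(0.9)] 0.446
0.0 [np.float64(-5.05), 0, np.float64(1.57)] 0.596
-0.15 [np.float64(-6.11), 0, np.float64(2.41)] 0.746
-0.3 [np.float64(-7.03), 0, np.float64(3.39)] 0.896
-0.45 [np.float64(-7.79), 0, np.float64(4.51)] 1.046
-0.6 [np.float64(-8.38), 0, np.float64(5.72)] 1.196
-0.62 [np.float64(-8.44), 0, np.float64(5.89)] 1.216
```

Request:
jog_arm(
  targets=[
    [2.2,[-1.31,0,0.11],0.146],
    [2.2,[-2.63,0,0.41],0.296],
    [2.2,[-3.88,0,0.9],0.446],
    [2.2,[-5.05,0,1.57],0.596],
    [2.2,[-6.11,0,2.41],0.746],
    [2.2,[-7.03,0,3.39],0.896],
    [2.2,[-7.79,0,4.51],1.046],
    [2.2,[-8.38,0,5.72],1.196],
    [2.2,[-8.38,0,5.72],1.196],
    [2.2,[-8.38,0,5.72],1.196],
  ],
)

```text
time_s: 10.7
ee_pos: [0.4967, -0.0269, 0.2004]
eef_rot: [-1.571, -0.0, -2.202]
force: [0.5, 0.4, 0.3]
grip_width: 0.0221
```

```bash
python3 path.py  -.45 -.3 -.15 0 .15 .3 .4 .5 .6
```

```text
t 10.7 q -0.597 r 0.0906 yaw-target 0.004542816027345076 f [0.48 0.41 0.34] w 0.022059569965315065 q6 2.074593695213944
tang f -0.6089298780768596
-0.45 [np.float64(1.32), 0, np.float64(0.15)] -0.142
-0.3 [np.float64(2.63), 0, np.float64(0.44)] -0.292
-0.15 [np.float64(3.89), 0, np.float64(0.92)] -0.442
0.0 [np.float64(5.06), 0, np.float64(1.59)] -0.592
0.15 [np.float64(6.12), 0, np.float64(2.42)] -0.742
0.3 [np.float64(7.05), 0, np.float64(3.41)] -0.892
0.4 [np.float64(7.58), 0, np.float64(4.13)] -0.992
0.5 [np.float64(8.03), 0, np.float64(4.91)] -1.092
0.6 [np.float64(8.4), 0, np.float64(5.73)] -1.192
```

Request:
jog_arm(
  targets=[
    [2.2,[1.32,0,0.15],-0.142],
    [2.2,[2.63,0,0.44],-0.292],
    [2.2,[3.89,0,0.92],-0.442],
    [2.2,[4.5,0,1.25],-0.52],
    [2.2,[4.5,0,1.25],-0.52],
    [2.2,[4.5,0,1.25],-0.52],
  ],
)

```text
time_s: 11.3
ee_pos: [0.4801, -0.071, 0.2005]
eef_rot: [-1.571, -0.0, -1.688]
force: [1.0, 0.9, 0.6]
grip_width: 0.0219
```

```bash
python3 path.py  0 .1 .2 .3 .4 .5 .6
```

```text
t 11.3 q -0.069 r 0.0899 yaw-target -0.00832366296166498 f [0.99 0.92 0.61] w 0.02193640302860806 q6 1.4654547483113387
tang f -1.0291336023866213
0.0 [np.float64(0.62), 0, np.float64(0.01)] -0.077
0.1 [np.float64(1.51), 0, np.float64(0.13)] -0.177
0.2 [np.float64(2.39), 0, np.float64(0.33)] -0.277
0.3 [np.float64(3.24), 0, np.float64(0.62)] -0.377
0.4 [np.float64(4.06), 0, np.float64(0.99)] -0.477
0.5 [np.float64(4.84), 0, np.float64(1.45)] -0.577
0.6 [np.float64(5.56), 0, np.float64(1.97)] -0.677
```

Request:
jog_arm(
  targets=[
    [2.2,[0.62,0,0.01],-0.077],
    [2.2,[1.51,0,0.13],-0.177],
    [2.2,[2.39,0,0.33],-0.277],
    [2.2,[2.39,0,0.33],-0.277],
    [2.2,[2.39,0,0.33],-0.277],
  ],
)

```text
time_s: 11.8
ee_pos: [0.4809, -0.0947, 0.2004]
eef_rot: [-1.571, -0.0, -1.413]
force: [0.4, -0.3, -0.1]
grip_width: 0.0216
```

```bash
python3 path.py  .2 .3 .4 .5 .6 .63
```

```text
t 11.8 q 0.196 r 0.0897 yaw-target 0.001343480728019708 f [ 0.37 -0.3  -0.06] w 0.02161189061198943 q6 1.1436590689279096
tang f 0.351664124482039
0.2 [np.float64(0.03), 0, np.float64(-0.03)] -0.002
0.3 [np.float64(0.93), 0, np.float64(0.02)] -0.102
0.4 [np.float64(1.82), 0, np.float64(0.16)] -0.202
0.5 [np.float64(2.69), 0, np.float64(0.38)] -0.302
0.6 [np.float64(3.54), 0, np.float64(0.69)] -0.402
0.63 [np.float64(3.78), 0, np.float64(0.8)] -0.432
```

Still in free play. I continue to the end of the stroke, then check the force there before returning.

Request:
jog_arm(
  targets=[
    [2.2,[0.93,0,0.02],-0.102],
    [2.2,[1.82,0,0.16],-0.202],
    [2.2,[2.2,0,0.25],-0.25],
    [2.2,[2.2,0,0.25],-0.25],
    [2.2,[2.2,0,0.25],-0.25],
  ],
)

```text
time_s: 12.3
ee_pos: [0.4868, -0.1158, 0.2004]
eef_rot: [-1.571, -0.0, -1.162]
force: [-0.6, 1.6, -0.2]
grip_width: 0.0219
```

Request:
jog_arm(
  targets=[
    [2.2,[0.6,0,0.13],-0.07],
    [2.2,[1.28,0,0.29],-0.15],
    [2.2,[1.28,0,0.29],-0.15],
    [2.2,[1.28,0,0.29],-0.15],
  ],
)

```text
time_s: 12.7
ee_pos: [0.4946, -0.1265, 0.2004]
eef_rot: [-1.571, -0.0, -1.013]
force: [0.3, -0.1, -0.3]
grip_width: 0.0223
```

```bash
python3 path.py  .45 .3 .15 0 -.15 -.3 -.45 -.6
```

```text
t 12.7 q 0.589 r 0.0878 yaw-target 0.008946410768885471 f [ 0.27 -0.05 -0.27] w 0.02228932315981629 q6 0.6904797243822608
tang f 0.18941182915951552
0.45 [np.float64(-1.25), 0, np.float64(-0.12)] 0.148
0.3 [np.float64(-2.56), 0, np.float64(0.18)] 0.298
0.15 [np.float64(-3.82), 0, np.float64(0.67)] 0.448
0.0 [np.float64(-4.99), 0, np.float64(1.34)] 0.598
-0.15 [np.float64(-6.04), 0, np.float64(2.18)] 0.748
-0.3 [np.float64(-6.96), 0, np.float64(3.17)] 0.898
-0.45 [np.float64(-7.72), 0, np.float64(4.28)] 1.048
-0.6 [np.float64(-8.3), 0, np.float64(5.5)] 1.198
```

Request:
jog_arm(
  targets=[
    [2.2,[-1.25,0,-0.12],0.148],
    [2.2,[-2.56,0,0.18],0.298],
    [2.2,[-3.82,0,0.67],0.448],
    [2.2,[-4.99,0,1.34],0.598],
    [2.2,[-6.04,0,2.18],0.748],
    [2.2,[-6.96,0,3.17],0.898],
    [2.2,[-7.72,0,4.28],1.048],
    [2.2,[-8.3,0,5.5],1.198],
    [2.2,[-8.3,0,5.5],1.198],
    [2.2,[-8.3,0,5.5],1.198],
  ],
)

```text
time_s: 13.7
ee_pos: [0.4967, -0.0272, 0.2004]
eef_rot: [-1.571, -0.0, -2.203]
force: [-0.3, -0.3, -0.3]
grip_width: 0.0223
```

```bash
python3 path.py  -.45 -.3 -.2 -.1 0 .1 .2 .3 .4 .5 .6
python3 - <<'E'
from h import *
np.set_printoptions(precision=1,suppress=True)
a=-.0395; e=np.array([[np.cos(a),np.sin(a)],[-np.sin(a),np.cos(a)]])
c=shot("side");w=cloud(c)*1000;w[...,2]-=129.5;g=c["img"].max(2)
p=np.stack([w[...,0]-569.5,w[...,1]+78.9],-1)@e.T;z=w[...,2]
b=abs(p[...,0]-35)<30
m=b&(z>95)&(z<115)&(g<60)&(p[...,1]>60);print("stand top y",p[m][:,1].min(),p[m][:,1].max(),p[m][:,0].mean())
for y0 in range(60,112,3):
    m=b&(p[...,1]>=y0)&(p[...,1]<y0+3)
    if m.any(): print(y0,np.percentile(z[m],[5,50,95]),end="; ")
E
```

```text
t 13.7 q -0.595 r 0.0903 yaw-target 0.0019658506917608065 f [-0.34 -0.26 -0.3 ] w 0.022285147637917994 q6 2.0747235480304234
tang f 0.4060961139178122
-0.45 [np.float64(1.3), 0, np.float64(0.12)] -0.143
-0.3 [np.float64(2.61), 0, np.float64(0.41)] -0.293
-0.2 [np.float64(3.46), 0, np.float64(0.72)] -0.393
-0.1 [np.float64(4.27), 0, np.float64(1.1)] -0.493
0.0 [np.float64(5.04), 0, np.float64(1.57)] -0.593
0.1 [np.float64(5.77), 0, np.float64(2.11)] -0.693
0.2 [np.float64(6.43), 0, np.float64(2.71)] -0.793
0.3 [np.float64(7.03), 0, np.float64(3.39)] -0.893
0.4 [np.float64(7.56), 0, np.float64(4.11)] -0.993
0.5 [np.float64(8.01), 0, np.float64(4.89)] -1.093
0.6 [np.float64(8.38), 0, np.float64(5.71)] -1.193
stand top y 100.74137056135471 145.15880075699812 34.286304886123325
60 [15.1 25.5 33.8]; 63 [20.6 23.6 33.7]; 66 [22.9 23.4 25.6]; 69 [25.4 26.3 27.1]; 72 [27.3 27.6 28.2]; 75 [27.8 29.7 31.8]; 78 [29.4 30.8 32.5]; 81 [30.6 32.2 34. ]; 84 [32.4 34.3 36. ]; 87 [23.9 31.6 35.2]; 90 [25.1 30.7 36. ]; 93 [23.9 26.9 34.2]; 96 [24.4 25.9 27.4]; 99 [ 25.4  27.2 107.3]; 102 [ 24.6  28.1 109.2]; 105 [ 24.7  28.3 109.6]; 108 [ 24.2  32.4 108.6]; 111 [ 24.5  29.4 108.3];
```

Request:
jog_arm(
  targets=[
    [2.2,[1.3,0,0.12],-0.143],
    [2.2,[2.61,0,0.41],-0.293],
    [2.2,[3.46,0,0.72],-0.393],
    [2.2,[3.46,0,0.72],-0.393],
    [2.2,[3.46,0,0.72],-0.393],
  ],
)

```text
time_s: 14.25
ee_pos: [0.4821, -0.0596, 0.2005]
eef_rot: [-1.571, 0.0, -1.817]
force: [0.5, 0.1, -0.3]
grip_width: 0.0222
```

```bash
python3 path.py  -.2 -.1 0 .1 .2 .3 .4 .5 .6
```

```text
t 14.25 q -0.198 r 0.0899 yaw-target -0.008488524636935058 f [ 0.54  0.12 -0.31] w 0.022223693470049342 q6 1.6182008481803474
tang f -0.24816294027668243
-0.2 [np.float64(-0.02), 0, np.float64(-0.01)] -0.006
-0.1 [np.float64(0.88), 0, np.float64(0.04)] -0.106
0.0 [np.float64(1.77), 0, np.float64(0.18)] -0.206
0.1 [np.float64(2.64), 0, np.float64(0.41)] -0.306
0.2 [np.float64(3.48), 0, np.float64(0.72)] -0.406
0.3 [np.float64(4.29), 0, np.float64(1.12)] -0.506
0.4 [np.float64(5.05), 0, np.float64(1.59)] -0.606
0.5 [np.float64(5.76), 0, np.float64(2.14)] -0.706
0.6 [np.float64(6.42), 0, np.float64(2.76)] -0.806
```

Request:
jog_arm(
  targets=[
    [2.2,[0.88,0,0.04],-0.106],
    [2.2,[1.77,0,0.18],-0.206],
    [2.2,[1.77,0,0.18],-0.206],
    [2.2,[1.77,0,0.18],-0.206],
  ],
)

```text
time_s: 14.65
ee_pos: [0.4797, -0.0766, 0.2004]
eef_rot: [-1.571, 0.0, -1.612]
force: [-0.8, 1.8, 0.1]
grip_width: 0.0223
```

Request:
jog_arm(
  targets=[
    [2.2,[0.87,0,0.05],-0.1],
    [2.2,[0.87,0,0.05],-0.1],
    [2.2,[0.87,0,0.05],-0.1],
  ],
)

```text
time_s: 14.95
ee_pos: [0.4799, -0.0852, 0.2004]
eef_rot: [-1.571, 0.0, -1.512]
force: [-1.0, 2.2, 1.2]
grip_width: 0.0221
```

```bash
python3 path.py  .2 .3 .4 .5 .6
```

```text
t 14.95 q 0.09 r 0.0898 yaw-target 0.008107823418420645 f [-1.02  2.19  1.19] w 0.02212003673197411 q6 1.261217026046137
tang f -2.2456695396540254
0.2 [np.float64(0.99), 0, np.float64(0.02)] -0.102
0.3 [np.float64(1.88), 0, np.float64(0.16)] -0.202
0.4 [np.float64(2.75), 0, np.float64(0.38)] -0.302
0.5 [np.float64(3.59), 0, np.float64(0.69)] -0.402
0.6 [np.float64(4.4), 0, np.float64(1.09)] -0.502
```

Request:
jog_arm(
  targets=[
    [2.2,[0.99,0,0.02],-0.102],
    [2.2,[1.88,0,0.16],-0.202],
    [2.2,[1.88,0,0.16],-0.202],
    [2.2,[1.88,0,0.16],-0.202],
  ],
)

```text
time_s: 15.35
ee_pos: [0.4826, -0.1039, 0.2004]
eef_rot: [-1.571, 0.0, -1.311]
force: [-1.9, 3.2, 1.5]
grip_width: 0.0215
```

Request:
jog_arm(
  targets=[
    [2.2,[0,0,0],0],
  ],
)

```text
time_s: 15.45
ee_pos: [0.4826, -0.1039, 0.2004]
eef_rot: [-1.571, -0.0, -1.309]
force: [-1.5, 2.3, 0.8]
grip_width: 0.0221
```

Request:
jog_arm(
  targets=[
    [2.2,[0,0,0],0],
  ],
)

```text
time_s: 15.55
ee_pos: [0.4826, -0.1039, 0.2004]
eef_rot: [-1.571, 0.0, -1.308]
force: [-1.0, 3.2, 1.1]
grip_width: 0.0221
```

```bash
python3 path.py  .3 .35 .4 .45 .5 .6
```

```text
t 15.55 q 0.301 r 0.0899 yaw-target 0.0019050099450181879 f [-0.98  3.19  1.11] w 0.022071812544911328 q6 1.021269161308737
tang f -3.334722521409406
0.3 [np.float64(-0.01), 0, np.float64(-0.01)] 0.003
0.35 [np.float64(0.44), 0, np.float64(0.0)] -0.047
0.4 [np.float64(0.89), 0, np.float64(0.03)] -0.097
0.45 [np.float64(1.34), 0, np.float64(0.09)] -0.147
0.5 [np.float64(1.78), 0, np.float64(0.17)] -0.197
0.6 [np.float64(2.65), 0, np.float64(0.39)] -0.297
```

Request:
jog_arm(
  targets=[
    [2.2,[0.89,0,0.03],-0.097],
    [2.2,[1.34,0,0.09],-0.147],
    [2.2,[1.34,0,0.09],-0.147],
    [2.2,[1.34,0,0.09],-0.147],
  ],
)

```text
time_s: 15.95
ee_pos: [0.487, -0.1165, 0.2004]
eef_rot: [-1.571, 0.001, -1.16]
force: [-2.5, 6.9, 2.3]
grip_width: 0.0222
```

Request:
jog_arm(
  targets=[
    [2.2,[0,0,0],0],
  ],
)

```text
time_s: 16.05
ee_pos: [0.4869, -0.1164, 0.2004]
eef_rot: [-1.571, 0.001, -1.16]
force: [-2.6, 6.3, 2.7]
grip_width: 0.0221
```

Request:
jog_arm(
  targets=[
    [2.2,[0,0,0],0],
  ],
)

```text
time_s: 16.15
ee_pos: [0.4869, -0.1164, 0.2004]
eef_rot: [-1.571, 0.001, -1.16]
force: [-1.8, 6.7, 2.2]
grip_width: 0.0223
```

```bash
python3 path.py  .45 .5 .55 .6
```

```text
t 16.15 q 0.447 r 0.0899 yaw-target 0.003068642719955106 f [-1.8   6.69  2.17] w 0.022322928015944436 q6 0.8517629771170504
tang f -6.8534830039772645
0.45 [np.float64(0.03), 0, np.float64(-0.01)] 0.0
0.5 [np.float64(0.48), 0, np.float64(0.01)] -0.05
0.55 [np.float64(0.92), 0, np.float64(0.04)] -0.1
0.6 [np.float64(1.37), 0, np.float64(0.1)] -0.15
```

Held-still push is about 7 N, so I ease off and swing back.

```bash
python3 path.py  .4 .3 .15 0 -.15 -.3 -.45 -.6 -.62
```

```text
t 16.15 q 0.447 r 0.0899 yaw-target 0.003068642719955106 f [-1.8   6.69  2.17] w 0.022322928015944436 q6 0.8517629771170504
tang f -6.8534830039772645
0.4 [np.float64(-0.42), 0, np.float64(0.01)] 0.05
0.3 [np.float64(-1.32), 0, np.float64(0.1)] 0.15
0.15 [np.float64(-2.63), 0, np.float64(0.4)] 0.3
0.0 [np.float64(-3.89), 0, np.float64(0.89)] 0.45
-0.15 [np.float64(-5.06), 0, np.float64(1.57)] 0.6
-0.3 [np.float64(-6.11), 0, np.float64(2.41)] 0.75
-0.45 [np.float64(-7.02), 0, np.float64(3.4)] 0.9
-0.6 [np.float64(-7.78), 0, np.float64(4.52)] 1.05
-0.62 [np.float64(-7.87), 0, np.float64(4.67)] 1.07
```

Request:
jog_arm(
  targets=[
    [2.2,[-0.42,0,0.01],0.05],
    [2.2,[-1.32,0,0.1],0.15],
    [2.2,[-2.63,0,0.4],0.3],
    [2.2,[-3.89,0,0.89],0.45],
    [2.2,[-5.06,0,1.57],0.6],
    [2.2,[-6.11,0,2.41],0.75],
    [2.2,[-7.02,0,3.4],0.9],
    [2.2,[-7.78,0,4.52],1.05],
    [2.2,[-7.82,0,4.6],1.06],
    [2.2,[-7.82,0,4.6],1.06],
  ],
)

```text
time_s: 17.15
ee_pos: [0.4979, -0.0271, 0.2003]
eef_rot: [-1.571, -0.0, -2.215]
force: [0.1, -0.5, -0.3]
grip_width: 0.0222
```

Request:
jog_arm(
  targets=[
    [2.2,[0.15,0,0],0],
    [4,[0.15,0,0],0],
    [4,[0.15,0,0],0],
    [4,[0.15,0,0],0],
    [4,[0.15,0,0],0],
    [4,[0.15,-3,0],0],
    [4,[0.15,-6,0],0],
    [4,[0.15,-10,0],0],
    [4,[0.15,-13,0],0],
    [4,[0.15,-13,0],0],
  ],
)

```text
time_s: 18.15
ee_pos: [0.4978, -0.0283, 0.3344]
eef_rot: [-1.565, 0.003, -2.219]
force: [0.4, 0.4, -0.5]
grip_width: 0.04
```

```bash
python3 - <<'E'
from h import *
np.set_printoptions(precision=1,suppress=True)
o=ctrl.get_obs();print(o["time_s"],o["ee_pos"],o["force"],o["grip_width"])
b=shot("side");w=cloud(b)*1000;g=b["img"].max(2)
m=(g<60)&(w[...,2]>185)&(w[...,2]<222)&(abs(w[...,1]+40)<50)&(w[...,0]>440)&(w[...,0]<540)
h=w[m];c=(np.percentile(h,5,axis=0)+np.percentile(h,95,axis=0))/2;print(len(h),c)
d=c[:2]-[570,-78.9];print("lever q",np.arctan2(-d[1],-d[0])+.0395,np.hypot(*d))
m=(g<60)&(w[...,2]>224)&(w[...,2]<245)&(abs(w[...,1]-35)<60)&(abs(w[...,0]-608)<40)
r=cv2.minAreaRect(w[m][:,:2].astype(np.float32));print("stand top",r,np.median(w[m],0))
cv2.imwrite("pics/p9.png",cv2.resize(b["img"][80:300,220:450][...,::-1],None,fx=2.6,fy=2.6))
E
```

```text
18.15 [ 0.5 -0.   0.3] [ 0.4  0.4 -0.5] 0.03997619359697163
120 [497.4 -24.3 202.5]
lever q -0.6059429876821908 90.83884975577791
stand top ((609.323974609375, 43.07659912109375), (44.09083557128906, 10.3787841796875), 86.14443969726562) [608.6  47.3 237. ]
```

View pics/p9.png

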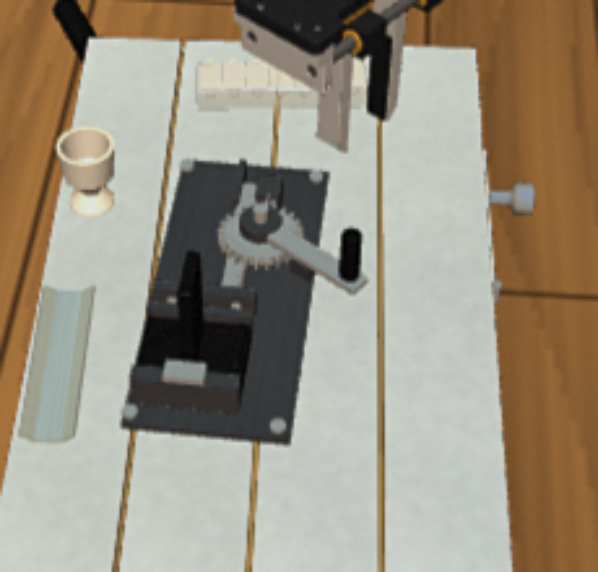

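```bash
python3 -c "
from station import ctrl
print(ctrl.hand_in())"
```

```text
the job is handed in; nothing more can be done
None
```

I stood the black phone stand upright in the clamp's mouth, ratcheted the jaw onto it in three strokes, and swung the lever back. I then let go, raised the gripper clear and handed the job in at about 18 s. The hand-in reported no verdict.

**Checks that passed:**
- **Push:** the peak on the handle, held still, was about 7.0 N. That is roughly 63 N at the peak, and an estimated 34 to 63 N left after the fall-back.
- **Lever:** it measures about -0.61 rad, so it is at its return stop.
- **Stand:** the last picture shows it upright between the jaw and the end stop.
- **Other things:** the pill organiser, egg cup and shoehorn look unmoved in that picture.

**Checks that were weak or disagreed:**
- **Cameras:** the two differ by about 3.6 mm in y. I split the difference using the gripper's known position.
- **Handle force:** over the last part of the stroke it rose about twice as steeply as the spring figures predict. The readings were also noisy, by about 0.5 N.
- **Stand's yaw:** the last reading was -3.9°, against -2.3° for the clamp. I took the 1.6° difference as pixel noise, and it is within the 3.5° limit either way.
- **Grip left on the stand:** I worked this out from the peak push and did not measure it directly.

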